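# Wind the marking head down one turn

### The job

The next batch of castings is thinner, so set the marking machine's head one pitch lower: swing the ball lever towards the machine's front (the marking head's side) to release the spindle clamp, push the hand wheel round by its upright crank handle through exactly one full turn, clockwise seen from above, until the handle stands where it began, then swing the ball lever fully back to its stop to clamp the spindle again; never wind the wheel against the clamp. Do it all by pushing with closed fingers from the outside: do not pinch or straddle the handle or the ball, leave the casting and everything else on the bench where it stands, and finish clear of the machine.

Things in the scene. Friction and masses are not known exactly. Their poses are not given: they have to be found in the camera images.
- marker: Bench-top marking machine, fixed: grey base plate 240 x 200 x 18 mm, aluminium column 60 x 100 mm on its rear half, grey head in front of the column, three-spoke hand wheel flat on top. Origin: centre of the base's underside, on the bench; x to the machine's rear, y to the left seen from the front (head side), z up. Its front looks to the robot, within 0.4 rad of -x.
- wheel_axis (a point): Point on the hand wheel's vertical axis at the height of the rim's centre line: machine x +60, y 0, 258 mm above the bench. The wheel is 125 mm in diameter, its rim 14 mm thick (top at 265 mm above the bench); the hub rises to 273 mm.
- wheel_handle (a point): Crank handle of the wheel: black upright revolving grip, 15 to 21 mm in diameter, on the rim 54 mm from the wheel's axis, from 267 to 315 mm above the bench. This point: on its axis, 291 mm above the bench; goes round with the wheel. About 2 to 3 N turns the wheel, which stops where it is left. The clamp is only a drag shoe against vibration: it does not stop a forced wheel, but it would be worn.
- wheel (a joint): Angle of the hand wheel (rad), growing clockwise seen from above; no stops; one turn is 6.283. At 0 the handle is on the machine's front side (local -x from the axis). It starts anywhere between -2.6 and 2.6. Each clockwise turn lowers the marking head by 5 mm.
- clamp (a joint): Swing of the clamp's ball lever (rad) about a vertical pin: 0 = clamped, at its stop, slanting to the rear right (ball 54 mm behind and 78 mm to the right of the pin); grows clockwise seen from above as the ball swings to the front, up to the stop at 1.05 = fully released. Starts clamped; stays where it is left; 2 to 3 N at the ball moves it.
- clamp_pivot (a point): Axis of the clamp lever's pin, at the height of the ball's centre: 60 mm behind and 62 mm to the right of the machine's origin (local x +60, y -62), 255 mm above the bench.
- clamp_ball (a point): Centre of the black ball, 25 mm in diameter, at the end of the clamp lever (11 mm steel rod rising outwards), 95 mm from its pin, 255 mm above the bench; moves with the lever. It lies on the right of the machine, well outside the wheel, nothing beneath it but the bench and the base plate.
- stylus_tip (a point): Lower tip of the marking stylus under the head, about 68 mm above the bench; goes down 5 mm as the wheel makes one turn.
- casting_a: Dark iron casting, about 95 x 38 x 32 mm, lying loose on the locating plate of the machine's base under the head. Origin: middle of its underside. Leave alone.
- casting_b: Same kind of casting, loose on the bench to the right. Leave alone.
- casting_c: Same kind of casting, loose on the bench to the left. Leave alone.
- plug_gauge: Steel plug gauge, 32 mm diameter, 100 mm tall, standing on the machine's base plate beside the head. Leave alone.
- tube: Offcut of square steel tube, 55 x 55 x 80 mm tall, on the bench. Leave alone.
- hammer: Hammer lying on the bench. Leave alone.
- wrench: Wrench lying on the bench. Leave alone.
- spray_can: White spray can, 58 mm diameter, 160 mm tall, standing on the bench. Leave alone.

How it is judged:
By the outcome, as a careful person would: the job done as asked, in the order asked, and still so for the second after the job is handed in, with the robot touching nothing.
It also fails if it takes over 66 s, if anything falls off the work surface, if the arm or the gripper's body presses on something with over 40 N, if the wrist force passes 120 N, or if a joint passes its speed limit or range.

### The arm

A 6-joint arm with a two-finger parallel gripper is mounted at the origin on the work surface. World frame = base frame: x ahead of the robot, y to its left, z up, the work surface at z = 0. Lengths are in m, angles in rad, forces in N, time in s.
With the tool pointing down it reaches from about 0.375 to 0.9 m from the base axis. Payload 3.1 kg.
Tool frame: the origin (TCP) lies between the finger pads; the fingertips stand 17 mm ahead of it and the grasp point (between the pads) lies 2 mm behind it; z points along the fingers, y is the direction in which the jaws open and shut (so a half turn about z gives the same grasp; the last joint's range is limited). The gripper opens to 87 mm and grips with 3 to 60 N. Pads are 19 mm wide; open, the fingers measure 117 mm over their backs; the gripper's body (75 mm by 190 mm) begins 51 mm behind the grasp point.
Start: joints at [1.036, 0.527, 1.433, -0, 1.181, -0.178], TCP at [0.218, 0.586, 0.24] pointing down, gripper open.
Joint ranges: [-3.08, 3.08], [-0.75, 2.2], [0.22, 2.44], [-1.43, 4.57], [0, 2.65], [-2.85, 2.85]. Speed limits (rad/s): [2.79, 2.79, 3.14, 3.14, 3.14, 3.14].

### API

Orientations are given as a rotation vector (axis times angle).
In Python, from cell import r gives the robot as it stands.
- The arm moves only by the shell command python3 -m pendant 'ROWS' [FORCE]. ROWS is JSON, a list that holds one entry, the list of rows, each a list of 5 numbers: the opening, from -1 (shut) to 1 (fully open), then the shift along the tool's x, y, z in mm, then the turn about the tool's z in rad. A call has 1 to 10 rows; each row shifts and turns the pose as measured when the row begins, along the tool's axes as they then stand; what a row does not reach is not made up. A row lasts 1/8 s, in which the tool goes at most 62.5 mm and 10.7 degrees, less where a joint would pass 70% of its speed; a pose out of reach is approached as far as the arm can. A call is refused whole if a number of a shift passes 62.5 or a number of a turn 0.188, either way. A call with a gripper value outside its range is refused whole. The fingers move at their own pace and stop on an object; FORCE is the grip in N (left out, the last holds). Time passes only in rows, so rows that do not move let the fingers close. It gives the time, the measured TCP pose, the force and the opening at its end, in the units of the state.
- r.read_state(): the state, without advancing time (a new reading comes with each control period).
- r.grab_frame(name): name is "scene" or "side" or "wrist"; returns the picture (400x640x3 uint8, red, green, blue); there is no depth.
- r.camera_info(name): a dict with "fx", "fy", "cx", "cy" (pixels), "R" (3x3) and "t" (3): a world point X has camera coordinates R X + t. Camera axes: x right, y down, z forward; pixel columns grow to the right and rows downward; lengths in m; the calibration is good to about 2 mm. The wrist camera is an equidistant fisheye: a pixel r from the principal point sees the ray r / f radians off the axis. A picture is of the moment at which its call begins: read the wrist's pose just before it. camera_info takes no time and is no camera call; for the wrist camera it gives the pose at the moment of the call.
- r.sign_off(): hands the job in, once; it reports no verdict.
The state is a dict: "time_s": time; "q": joint angles; "qd": joint speeds; "joint_torque": joint torques, N m; "tcp_pos": TCP position; "tool_rot": TCP orientation; "force": force on the tool from outside, world axes, zero at the start; "ft_torque": the same for the moment, N m; "grip_width": opening from 0.0 (shut) to 1.0 (fully open).
Only numpy, scipy, OpenCV 4.12 (cv2) and the standard library are available. Lean on these libraries where they do the work, as an engineer would, in place of code of your own. Each camera call takes 0.05 s, during which the arm holds its last target. There are 200 camera calls.

## Working session

There is one attempt and no reset: what is moved stays moved. The work goes in short steps, Python scripts to look and compute and a shell command to move; the robot and the scene stay as the last step left them, time stands still between calls to the robot, and variables do not carry over. Pictures are saved under pics/ and viewed, about 8 in all and at most 12, crops included, and the job is handed in when it is done.

```bash
ls; mkdir -p pics
python3 - <<'E'
from cell import r
import cv2,numpy as np
for n in("scene","side"):
    cv2.imwrite(f"pics/{n}0.png",r.grab_frame(n)[:,:,::-1]); c=r.camera_info(n); print(n,{k:np.round(v,4).tolist() for k,v in c.items()})
s=r.read_state();print({k:np.round(v,3).tolist() for k,v in s.items()})
E
```

```text
pics
scene {'fx': 503.354, 'fy': 503.354, 'cx': 320.3243, 'cy': 195.2691, 'R': [[-0.8212, 0.5706, -0.0058], [0.4873, 0.696, -0.5274], [-0.297, -0.4359, -0.8496]], 't': [0.4526, -0.1568, 1.9683]}
side {'fx': 363.8103, 'fy': 363.8103, 'cx': 321.7952, 'cy': 200.0425, 'R': [[0.7696, -0.6384, -0.0108], [-0.35, -0.4077, -0.8434], [0.534, 0.6529, -0.5372]], 't': [-0.4239, 0.3376, 0.8616]}
{'time_s': 0.1, 'q': [1.036, 0.528, 1.434, -0.0, 1.181, -0.179], 'qd': [-0.0, -0.002, -0.003, 0.0, 0.002, 0.001], 'joint_torque': [0.0, -44.098, -17.715, 0.063, 0.053, -0.0], 'tcp_pos': [0.218, 0.585, 0.239], 'tool_rot': [-0.557, -3.091, 0.003], 'force': [-0.268, 0.491, 0.292], 'ft_torque': [-0.011, 0.01, 0.023], 'grip_width': 1.002}
```

View pics/scene0.png

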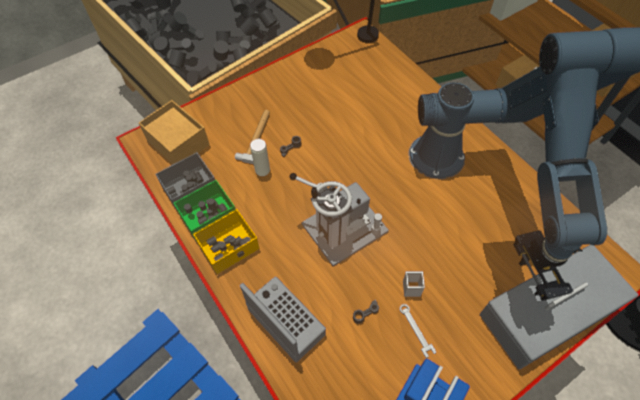

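View pics/side0.png

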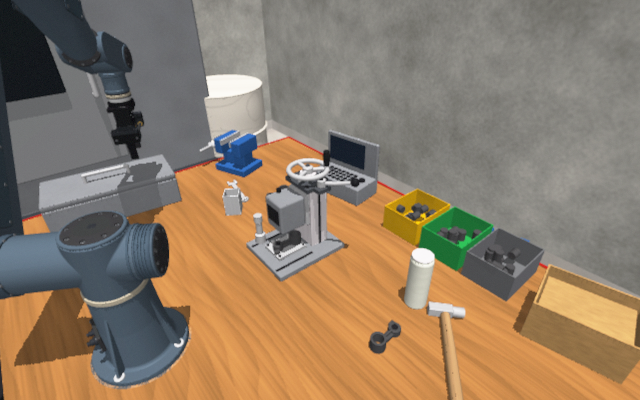

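The scene view shows the wheel near (332,199) and the ball near (292,177). In the side view the wheel is near (308,170), the handle near (327,157) and the ball near (355,182). I'll enlarge both.

Run:
```python
import cv2,numpy as np
a=cv2.imread("pics/scene0.png")[165:225,280:360];b=cv2.imread("pics/side0.png")[145:205,285:365]
f=lambda i:cv2.resize(i,(400*2,300*1*2),interpolation=cv2.INTER_CUBIC)[:, :]
im=np.vstack([cv2.resize(x,(400,300),interpolation=cv2.INTER_CUBIC) for x in(a,b)])
cv2.imwrite("pics/z0.png",im)
```

```text
(no output)
```

View pics/z0.png

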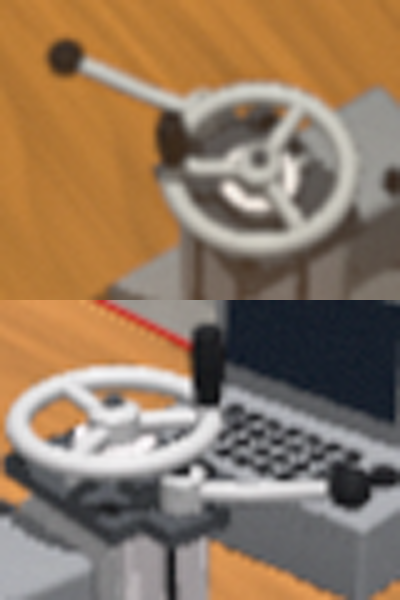

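Crops are 5x. Scene view: ball (293,176.3), handle middle (314.3,192.5), rim ellipse centre (332,198.3). Side view: ball (354.9,181.9), handle middle (326.4,158), rim centre (307.5,169).

```bash
cat > h.py <<'E'
from cell import r
import cv2,numpy as np
def ray(n,u,v):
    c=r.camera_info(n);R=np.array(c["R"]);C=-R.T@np.array(c["t"])
    d=np.array([(u-c["cx"])/c["fx"],(v-c["cy"])/c["fy"],1.]);
    if n=="wrist":
        p=d[:2];th=np.hypot(*p);d=np.r_[p/max(th,1e-9)*np.sin(th),np.cos(th)]
    return C,R.T@d
def plane(n,u,v,z):
    C,d=ray(n,u,v);return C+d*(z-C[2])/d[2]
def tri(a,b):
    C1,d1=ray("scene",*a);C2,d2=ray("side",*b)
    s=np.linalg.lstsq(np.c_[d1,-d2],C2-C1,rcond=None)[0]
    p,q=C1+s[0]*d1,C2+s[1]*d2;return (p+q)/2,np.linalg.norm(p-q)
E
python3 - <<'E'
from h import *
for n,a,b,z in(("ball",(293,176.3),(354.9,181.9),.255),("handle",(314.3,192.5),(326.4,158),.291),("axis",(332,198.3),(307.5,169),.258)):
    p,g=tri(a,b);print(n,p.round(4),g.round(4),plane("scene",*a,z).round(4),plane("side",*b,z).round(4))
E
```

```text
ball [ 0.5964 -0.0879  0.2535] 0.0024 [ 0.5961 -0.0861  0.255 ] [ 0.5956 -0.0904  0.255 ]
handle [0.5871 0.0203 0.2883] 0.0024 [0.5872 0.0225 0.291 ] [0.5846 0.0155 0.291 ]
axis [0.5429 0.0524 0.2557] 0.0022 [0.5428 0.0542 0.258 ] [0.5411 0.0483 0.258 ]
```

Checks agree: handle radius 54.7 mm and axis-to-ball distance 150 mm at -69°, which puts the machine yaw at about 0. The handle starts at a world angle of about -36°. First move: shut the fingers, rise, and align the tool so that tool x = world -x and tool y = world +y.

```bash
python3 -m pendant '[[[-1,0,0,-55,-0.178],[-1,0,0,-55,-0.178],[-1,0,0,-50,0],[-1,0,0,0,0]]]' 20; python3 -c "
from h import *
from scipy.spatial.transform import Rotation as R
s=r.read_state();print(s['tcp_pos'],R.from_rotvec(s['tool_rot']).as_matrix().round(3),s['q'],s['force'])"
```

```text
time_s: 0.6
tcp_pos: [0.2177, 0.5845, 0.3998]
tool_rot: [0.017, -3.137, 0.013]
force: [0.0, -0.8, 0.2]
grip_width: 0.628
[0.21769496 0.58453594 0.39976913] [[-1.    -0.011 -0.005]
 [-0.011  1.    -0.008]
 [ 0.005 -0.008 -1.   ]] [ 1.03537228e+00  4.00145499e-01  1.20512461e+00  1.57754181e-05
  1.54599686e+00 -5.46520360e-01] [ 0.0371333  -0.80959398  0.18612395]
```

```bash
python3 -m pendant '[[[-1,-30,-49,0,0],[-1,-30,-49,0,0],[-1,-30,-49,0,0],[-1,-30,-49,0,0],[-1,-30,-49,0,0],[-1,-30,-49,0,0],[-1,-30,-49,0,0],[-1,-30,-49,0,0],[-1,-30,-49,0,0],[-1,-30,-49,0,0]]]'
```

```text
time_s: 1.85
tcp_pos: [0.5246, 0.0845, 0.3856]
tool_rot: [0.03, -3.112, 0.028]
force: [-0.3, 0.4, -0.7]
grip_width: 0.004
```

```bash
python3 -m pendant '[[[-1,-28,-45,-5,0],[-1,-28,-45,-5,0],[-1,-28,-45,0,0],[-1,-28,-45,0,0],[-1,0,0,0,0],[-1,0,0,0,0]]]'; python3 -c "
from h import *
from scipy.spatial.transform import Rotation as R
s=r.read_state();print(s['tcp_pos'],R.from_rotvec(s['tool_rot']).as_matrix().round(3),s['q'].round(2) if hasattr(s['q'],'round') else s['q'])"
```

```text
time_s: 2.6
tcp_pos: [0.6399, -0.1027, 0.3812]
tool_rot: [0.02, -3.09, 0.017]
force: [0.2, 0.0, -0.0]
grip_width: 0.007
[ 0.63987919 -0.10273957  0.38118902] [[-0.999 -0.013 -0.051]
 [-0.012  1.    -0.011]
 [ 0.051 -0.011 -0.999]] [-0.32  0.47  1.14 -0.03  1.58 -1.9 ]
```

```bash
python3 -m pendant '[[[-1,-1,0,40,0],[-1,-1,2,40,0],[-1,-1,2,34,0],[-1,0,0,0,0]]]'
python3 - <<'E'
from h import *
a=cv2.resize(r.grab_frame("scene")[150:240,265:385,::-1],(480,360),interpolation=cv2.INTER_CUBIC)
b=cv2.resize(r.grab_frame("side")[130:210,280:400,::-1],(480,320)) 
cv2.imwrite("pics/b1.png",cv2.resize(np.vstack([a,b]),None,fx=.88,fy=.88))
E
```

```text
time_s: 3.1
tcp_pos: [0.6336, -0.0937, 0.264]
tool_rot: [0.029, -3.088, 0.014]
force: [0.1, -0.5, 0.4]
grip_width: 0.004
```

View pics/b1.png

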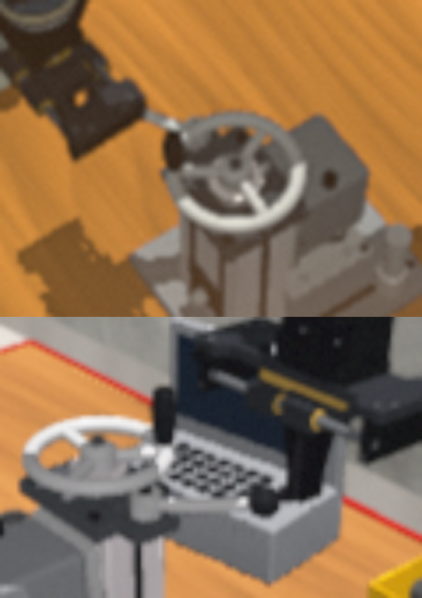

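The closed fingers hang just behind the ball (side crop: ball at (264,500), finger at (305,470)), and the handle is clear. Now I push the lever forward.

```bash
python3 -m pendant '[[[-1,10,0,0.5,0],[-1,10,0,0.5,0],[-1,10,0,0.5,0],[-1,10,0,0.5,0],[-1,10,0,0.5,0],[-1,10,0,0.5,0],[-1,10,0,0.5,0],[-1,10,0,0.5,0],[-1,10,0,0.5,0],[-1,0,0,0,0]]]'
```

```text
time_s: 4.45
tcp_pos: [0.5473, -0.1021, 0.2756]
tool_rot: [0.027, -3.122, 0.041]
force: [0.9, -1.0, 0.2]
grip_width: 0.002
```

```bash
python3 -m pendant '[[[-1,-2,2,6,0],[-1,4,2,6,0],[-1,8,1,1,0],[-1,6,0,1,0],[-1,0,0,0,0]]]'
```

```text
time_s: 5.08
tcp_pos: [0.5295, -0.0952, 0.2598]
tool_rot: [0.028, -3.12, 0.035]
force: [1.1, -0.1, 1.0]
grip_width: 0.006
```

```bash
python3 -m pendant '[[[-1,4,0,0,0],[-1,3,0,0,0],[-1,0,0,0,0]]]';python3 -m pendant '[[[-1,2.5,0,0,0],[-1,0,0,0,0]]]'
```

```text
time_s: 5.45
tcp_pos: [0.5233, -0.0948, 0.2599]
tool_rot: [0.027, -3.123, 0.032]
force: [4.0, 1.5, -1.0]
grip_width: 0.005
time_s: 5.7
tcp_pos: [0.5233, -0.0948, 0.2601]
tool_rot: [0.026, -3.13, 0.032]
force: [2.3, 0.0, -0.1]
grip_width: 0.004
```

Run:
```python
from h import *
a=cv2.resize(r.grab_frame("scene")[150:240,265:385,::-1],(480,360),interpolation=cv2.INTER_CUBIC)
b=cv2.resize(r.grab_frame("side")[130:210,280:400,::-1],(480,320)) 
cv2.imwrite("pics/b2.png",cv2.resize(np.vstack([a,b]),None,fx=.88,fy=.88))
```

```text
(no output)
```

View pics/b2.png

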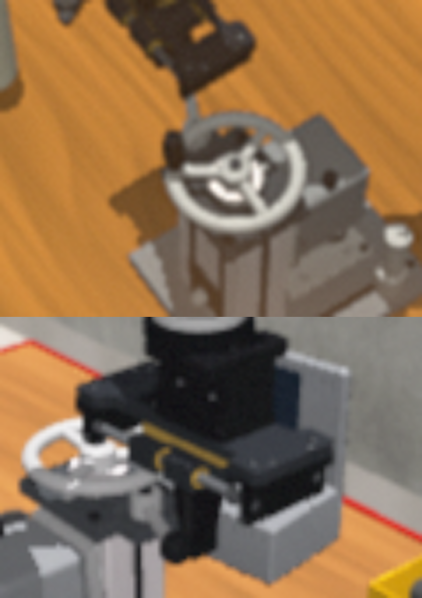

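The ball sits in front of the finger at (175,548), and the finger stopped at x=.523, where .524 was predicted for the stop. One more push to confirm, then back off and rise.

```bash
python3 -m pendant '[[[-1,5,0,0,0],[-1,4,0,0,0]]]';python3 -m pendant '[[[-1,-25,0,0,0],[-1,-10,0,-10,0],[-1,0,0,-50,0],[-1,0,0,-50,0],[-1,0,0,0,0]]]'
```

```text
time_s: 6.05
tcp_pos: [0.5227, -0.0949, 0.2606]
tool_rot: [-0.022, 3.131, -0.031]
force: [12.8, 2.7, -7.9]
grip_width: 0.007
time_s: 6.68
tcp_pos: [0.5508, -0.0921, 0.373]
tool_rot: [0.023, -3.13, 0.03]
force: [-0.1, -0.7, -0.4]
grip_width: 0.007
```

```bash
python3 -m pendant '[[[-1,-15,40,-5,0],[-1,-15,40,0,0],[-1,-15,40,0,0],[-1,0,36,0,0],[-1,0,0,0,0],[-1,0,0,0,0]]]'; python3 -c "
from h import *
from scipy.spatial.transform import Rotation as R
s=r.read_state();print(R.from_rotvec(s['tool_rot']).as_matrix().round(3))"
```

```text
time_s: 7.42
tcp_pos: [0.5856, 0.0662, 0.3695]
tool_rot: [0.018, -3.107, 0.036]
force: [-0.5, -0.2, -0.5]
grip_width: 0.005
[[-0.999 -0.012 -0.034]
 [-0.011  1.    -0.023]
 [ 0.034 -0.023 -0.999]]
```

```bash
python3 -m pendant '[[[-1,-7,1,24,0],[-1,-7,1,24,0],[-1,0,0,20,0],[-1,0,0,0,0]]]'
python3 - <<'E'
from h import *
cv2.imwrite("pics/sc2.png",r.grab_frame("scene")[:,:,::-1])
a=cv2.resize(r.grab_frame("scene")[150:240,265:385,::-1],(480,360),interpolation=cv2.INTER_CUBIC)
b=cv2.resize(r.grab_frame("side")[130:210,280:400,::-1],(480,320)) 
cv2.imwrite("pics/b3.png",cv2.resize(np.vstack([a,b]),None,fx=.88,fy=.88))
E
```

```text
time_s: 7.92
tcp_pos: [0.5954, 0.061, 0.2988]
tool_rot: [0.008, -3.102, 0.04]
force: [-0.7, -0.6, 0.9]
grip_width: 0.008
```

View pics/b3.png

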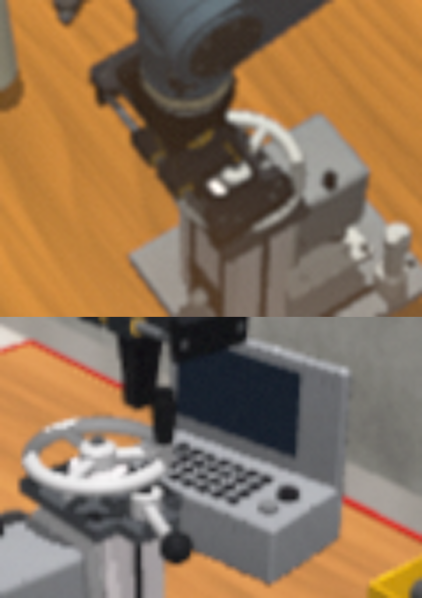

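The finger (140,370) stands clockwise-behind the handle (163,412), with its tip above the rim, and the lever is visibly released. Next I work out the round path.

```bash
cat >> h.py <<'E'
def plan(n=9,step=12,R=.056,z=.299,c=(.5428,.0525)):
    from scipy.spatial.transform import Rotation as Ro
    s=r.read_state();p=np.array(s["tcp_pos"]);M=Ro.from_rotvec(s["tool_rot"]).as_matrix()
    a0=np.degrees(np.arctan2(p[1]-c[1],p[0]-c[0]));print("ang",a0.round(1),"R",np.hypot(*(p[:2]-c)).round(4),"F",np.round(s["force"],1))
    q=p
    for k in range(1,n+1):
        a=np.radians(a0-step*k);w=np.array([c[0]+R*np.cos(a),c[1]+R*np.sin(a),z])
        print(np.round((M.T@(w-q))*1000,1).tolist(),end=" ");q=w
    print()
E
python3 -c "from h import *;plan()"
```

```text
ang 9.5 R 0.0554 F [-0.3 -0.2 -0. ]
[-1.3, -11.5, 2.9] [1.8, -11.6, 0.4] [4.2, -10.9, 0.4] [6.3, -9.8, 0.5] [8.3, -8.3, 0.5] [9.8, -6.4, 0.5] [10.9, -4.2, 0.5] [11.6, -1.9, 0.4] [11.7, 0.6, 0.4]
```

```bash
python3 -m pendant '[[[-1,-1.3,-11.5,2,0],[-1,1.8,-11.6,0.4,0],[-1,4.2,-10.9,0.4,0],[-1,6.3,-9.8,0.5,0],[-1,8.3,-8.3,0.5,0],[-1,9.8,-6.4,0.5,0]]]'; python3 -c "from h import *;plan()"
```

```text
time_s: 8.82
tcp_pos: [0.5692, -0.0011, 0.302]
tool_rot: [0.009, -3.117, 0.039]
force: [1.6, -0.1, -1.0]
grip_width: -0.0
ang -63.8 R 0.0598 F [ 1.6 -0.1 -1. ]
[12.6, -0.5, 3.4] [11.6, -1.6, 0.3] [11.7, 0.8, 0.3] [11.2, 3.2, 0.2] [10.3, 5.5, 0.1] [9.0, 7.5, 0.0] [7.2, 9.2, -0.1] [5.1, 10.5, -0.1] [2.8, 11.4, -0.2]
```

```bash
python3 -m pendant '[[[-1,12,0,3,0],[-1,11.6,-1,0.3,0],[-1,11.7,0.8,0.3,0],[-1,11.2,3.2,0.2,0],[-1,10.3,5.5,0.1,0],[-1,9,7.5,0,0]]]'; python3 -c "from h import *;plan()"
```

```text
time_s: 9.57
tcp_pos: [0.498, 0.0139, 0.3]
tool_rot: [0.008, -3.118, 0.044]
force: [-0.1, -1.7, -0.2]
grip_width: 0.004
ang -139.2 R 0.0591 F [-0.1 -1.7 -0.2]
[4.2, 11.7, 0.8] [4.5, 10.8, -0.2] [2.1, 11.5, -0.3] [-0.3, 11.7, -0.3] [-2.7, 11.4, -0.4] [-5.0, 10.6, -0.4] [-7.1, 9.3, -0.4] [-8.9, 7.6, -0.4] [-10.3, 5.6, -0.4]
```

```bash
python3 -m pendant '[[[-1,4,11.7,0.8,0],[-1,4.3,10.8,-0.1,0],[-1,2,11.5,-0.2,0],[-1,-0.5,11.7,-0.2,0],[-1,-2.9,11.4,-0.2,0],[-1,-5.2,10.6,-0.2,0]]]'
python3 - <<'E'
from h import *
plan()
b=cv2.resize(r.grab_frame("side")[130:210,270:390,::-1],(480,320),interpolation=cv2.INTER_CUBIC) 
cv2.imwrite("pics/b4.png",b)
E
```

```text
time_s: 10.32
tcp_pos: [0.4933, 0.0869, 0.2979]
tool_rot: [0.009, -3.113, 0.044]
force: [-1.6, -0.6, 1.1]
grip_width: 0.006
ang 145.2 R 0.0603 F [-1.6 -0.6  1.1]
[-11.2, 6.3, -1.6] [-9.4, 7.0, -0.5] [-10.6, 4.9, -0.4] [-11.4, 2.6, -0.4] [-11.7, 0.2, -0.3] [-11.5, -2.3, -0.3] [-10.8, -4.6, -0.2] [-9.6, -6.7, -0.1] [-8.0, -8.6, 0.0]
```

View pics/b4.png

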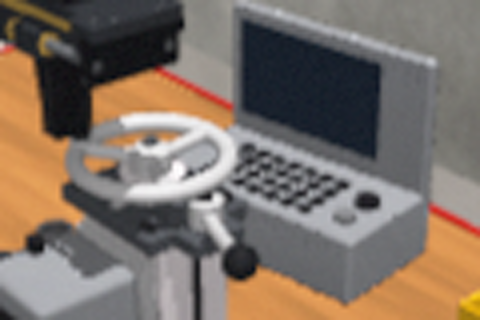

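The handle is hidden straight behind the finger (70,110) along the view line. That fits a handle about 25° ahead of the finger, and the contact force agrees. Continuing.

```bash
python3 -m pendant '[[[-1,-11,6,-1.4,0],[-1,-9.6,6.8,-0.5,0],[-1,-10.8,4.7,-0.4,0],[-1,-11.4,2.3,-0.4,0],[-1,-11.7,0,-0.3,0],[-1,-11.5,-2.5,-0.3,0]]]'; python3 -c "from h import *;plan()"
```

```text
time_s: 11.12
tcp_pos: [0.5629, 0.1085, 0.2975]
tool_rot: [0.011, -3.11, 0.038]
force: [-1.0, 1.0, 1.0]
grip_width: 0.006
ang 70.2 R 0.0595 F [-1.  1.  1.]
[-9.3, -8.5, -1.6] [-9.2, -7.2, -0.1] [-7.5, -9.0, -0.0] [-5.5, -10.4, 0.1] [-3.2, -11.3, 0.2] [-0.8, -11.7, 0.3] [1.7, -11.6, 0.3] [4.0, -11.0, 0.4] [6.2, -9.9, 0.4]
```

```bash
python3 -m pendant '[[[-1,-9.3,-8,-1.6,0],[-1,-9.2,-7.2,-0.1,0],[-1,-7.5,-9,0,0],[-1,-5.5,-10.4,0.1,0],[-1,-3,-11,0.2,0],[-1,0,0,0,0]]]'
python3 - <<'E'
from h import *
plan(3,6)
c=r.grab_frame("side")[:,:,::-1];cv2.imwrite("pics/sd5.png",c)
a=cv2.imread("pics/side0.png")
cv2.imwrite("pics/b5.png",np.vstack([cv2.resize(i[140:200,290:370],(400,300),interpolation=cv2.INTER_CUBIC) for i in(a,c)]))
E
```

```text
time_s: 11.88
tcp_pos: [0.6026, 0.0589, 0.2988]
tool_rot: [0.008, -3.114, 0.037]
force: [-0.9, 0.0, 0.7]
grip_width: 0.002
ang 6.1 R 0.0602 F [-0.9  0.   0.7]
[3.9, -6.3, 0.1] [0.3, -5.9, 0.1] [0.9, -5.8, 0.2]
```

View pics/b5.png

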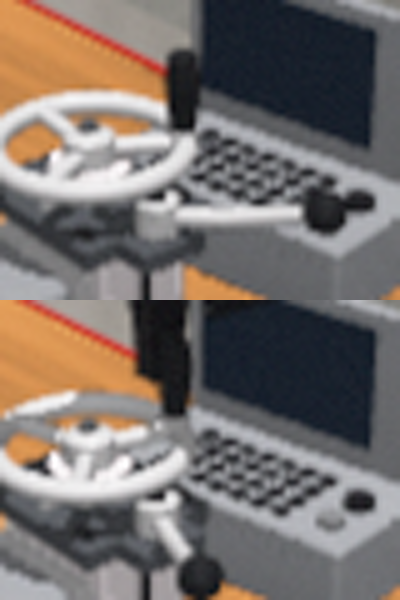

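The handle's foot is now at crop (174,112); it began at (182,128), so it is a little short as planned. I'll turn that into angle.

Run:
```python
from h import *
c=plane("side",307.5,169,.258)[:2]
for u,v in((326.4,165.6),(324.8,162.4)):
    p=plane("side",u,v,.268)[:2]-c;print(np.degrees(np.arctan2(p[1],p[0])),np.hypot(*p))
# track dark handle columns by mask in strip rows
for f in("side0","sd5"):
    g=cv2.imread(f"pics/{f}.png").max(2).astype(int)
    for v in range(156,168,2): print(f,v,g[v,318:336].tolist())
```

```text
-39.01919228321133 0.05425885804803018
-16.810152281672202 0.05408114472961548
side0 156 [205, 201, 199, 195, 150, 72, 26, 29, 31, 32, 30, 27, 38, 45, 42, 37, 42, 44]
side0 158 [208, 205, 204, 204, 171, 90, 27, 30, 28, 29, 29, 38, 81, 82, 68, 66, 54, 42]
side0 160 [236, 231, 226, 224, 215, 122, 23, 27, 27, 27, 27, 38, 85, 97, 98, 97, 98, 92]
side0 162 [184, 197, 211, 222, 228, 142, 37, 26, 29, 27, 28, 103, 136, 143, 132, 109, 96, 95]
side0 164 [169, 156, 127, 138, 166, 127, 59, 28, 28, 28, 22, 135, 172, 179, 180, 183, 181, 156]
side0 166 [175, 185, 193, 192, 184, 143, 118, 123, 109, 121, 118, 146, 113, 70, 63, 102, 166, 170]
sd5 156 [196, 166, 108, 79, 46, 29, 24, 30, 24, 26, 91, 102, 66, 42, 45, 42, 44, 44]
sd5 158 [211, 213, 211, 151, 66, 30, 30, 31, 27, 42, 103, 102, 96, 86, 71, 68, 56, 44]
sd5 160 [147, 147, 164, 158, 87, 28, 31, 30, 24, 80, 115, 107, 100, 101, 101, 100, 103, 96]
sd5 162 [145, 144, 147, 138, 89, 39, 26, 30, 27, 108, 169, 185, 161, 148, 140, 111, 100, 100]
sd5 164 [151, 136, 133, 181, 156, 132, 127, 127, 129, 128, 169, 184, 185, 186, 186, 186, 187, 160]
sd5 166 [237, 188, 152, 152, 150, 142, 127, 129, 130, 127, 134, 153, 116, 72, 67, 108, 170, 173]
```

```bash
python3 -m pendant '[[[-1,2.5,-6.3,0,0],[-1,1,-6,0,0],[-1,0,0,0,0]]]'
python3 - <<'E'
from h import *
plan(3,3)
c=r.grab_frame("side")[:,:,::-1];cv2.imwrite("pics/sd6.png",c)
u=np.arange(318,336)
for f in("side0","sd5","sd6"):
    g=cv2.imread(f"pics/{f}.png").max(2).astype(float)
    # dark foot: sub-pixel lower end per column, and left edge per row
    print(f,"foot rows",[ [int(x) for x in g[159:170,k]] for k in (325,327)])
    print("   left edge",[round(float(np.interp(-80,-g[v,318:326],u[:8])),2) for v in(158,160,162)])
E
```

```text
time_s: 12.3
tcp_pos: [0.598, 0.047, 0.2992]
tool_rot: [0.009, -3.113, 0.035]
force: [-0.0, 0.7, -0.3]
grip_width: 0.001
ang -5.6 R 0.0555 F [-0.   0.7 -0.3]
[-0.1, -3.0, 0.3] [0.5, -2.9, 0.1] [0.7, -2.9, 0.1] 
side0 foot rows [[27, 27, 26, 26, 28, 28, 29, 123, 169, 185, 209], [27, 27, 27, 27, 30, 28, 30, 121, 203, 227, 225]]
   left edge [323.16, 323.42, 323.59]
sd5 foot rows [[28, 30, 29, 30, 77, 127, 134, 129, 122, 124, 178], [57, 80, 104, 108, 115, 128, 125, 127, 129, 130, 134]]
   left edge [321.84, 322.12, 322.18]
sd6 foot rows [[27, 27, 29, 29, 27, 29, 103, 142, 171, 169, 176], [26, 29, 30, 26, 25, 51, 106, 134, 151, 156, 129]]
   left edge [322.28, 322.82, 323.05]
```

Run:
```python
from h import *
c=r.camera_info("side");R=np.array(c["R"])
for a in range(-48,-8,4):
    t=np.radians(a);X=np.array([.5422+.054*np.cos(t),.0515+.054*np.sin(t),.268]);k=R@X+c["t"]
    print(a,(c["fx"]*k[0]/k[2]+c["cx"]).round(2),(c["fy"]*k[1]/k[2]+c["cy"]).round(2))
```

```text
-48 325.69 166.45
-44 325.82 165.85
-40 325.86 165.24
-36 325.81 164.64
-32 325.67 164.05
-28 325.44 163.47
-24 325.12 162.9
-20 324.72 162.35
-16 324.23 161.81
-12 323.66 161.29
```

About 8–10° short by both edge shifts. Push 6° more, then retreat to view it unobstructed.

```bash
python3 -m pendant '[[[-1,0.3,-3,0,0],[-1,0.5,-2.9,0,0],[-1,0,0,0,0]]]'; python3 -m pendant '[[[-1,0,25,-5,0],[-1,0,10,-40,0],[-1,0,20,-40,0],[-1,0,60,0,0],[-1,0,60,0,0],[-1,0,60,0,0],[-1,0,50,0,0],[-1,0,0,0,0]]]'
python3 - <<'E'
from h import *
for n in("side","scene"): cv2.imwrite(f"pics/{n}7.png",r.grab_frame(n)[:,:,::-1])
u=np.arange(318,336)
for f in("side0","side7"):
    g=cv2.imread(f"pics/{f}.png").max(2).astype(float)
    print(f,[ [int(x) for x in g[162:169,k]] for k in (325,327)],[round(float(np.interp(-80,-g[v,318:326],u[:8])),2) for v in range(152,165,2)])
    print([[int(x) for x in g[144:154,k]] for k in (326,328)])
im=[cv2.imread(f"pics/{f}.png") for f in("scene0","scene7","side0","side7")]
z=lambda i,y,x:cv2.resize(i[y:y+48,x:x+64],(384,288),interpolation=cv2.INTER_CUBIC)
cv2.imwrite("pics/b7.png",np.vstack([np.hstack([z(im[0],170,300),z(im[1],170,300)]),np.hstack([z(im[2],145,285),z(im[3],145,285)])]))
E
```

```text
time_s: 12.72
tcp_pos: [0.5971, 0.0418, 0.2994]
tool_rot: [0.01, -3.113, 0.033]
force: [-0.2, -0.1, 0.5]
grip_width: 0.006
time_s: 13.72
tcp_pos: [0.6019, 0.3321, 0.3809]
tool_rot: [0.002, -3.121, 0.045]
force: [0.6, -0.2, 0.2]
grip_width: 0.007
side0 [[26, 28, 28, 29, 123, 169, 185], [27, 30, 28, 30, 121, 203, 227]] [323.3, 323.16, 322.9, 323.16, 323.42, 323.59, 323.69]
[[136, 138, 150, 154, 154, 124, 57, 45, 41, 35], [112, 113, 113, 116, 120, 103, 67, 38, 33, 34]]
side7 [[28, 26, 26, 53, 112, 170, 199], [27, 27, 26, 51, 123, 199, 228]] [323.1, 322.99, 322.91, 323.17, 323.43, 323.61, 323.69]
[[137, 140, 148, 156, 156, 120, 40, 42, 37, 33], [114, 110, 115, 117, 120, 97, 60, 42, 31, 31]]
```

View pics/b7.png

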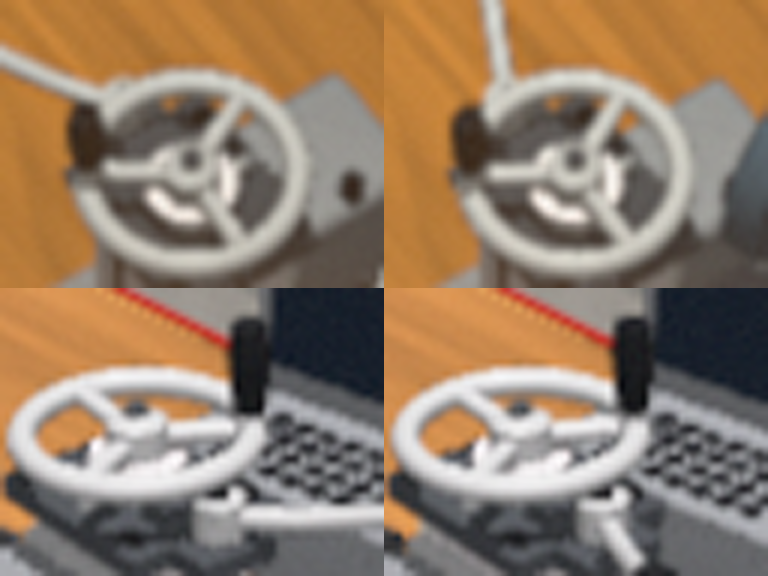

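The before (left) and after (right) wheel and handle nearly coincide in both views. I'll measure the remaining sub-pixel shift of the handle and spokes.

Run:
```python
from h import *
def proj(n,a,rad,z):
    c=r.camera_info(n);t=np.radians(a);k=np.array(c["R"])@np.array([.5428+rad*np.cos(t),.0522+rad*np.sin(t),z])+c["t"];return np.array([c["fx"]*k[0]/k[2]+c["cx"],c["fy"]*k[1]/k[2]+c["cy"]])
for n in("scene","side"):
    A,B=[cv2.cvtColor(cv2.imread(f"pics/{n}{i}.png"),6).astype(np.float32) for i in(0,7)]
    bad=[]
    # handle at -36, spokes at +84,-156 (mid-radius)
    for nm,a,rad,z,h in(("handle",-36,.054,.285,7),("spoke1",84,.035,.26,5),("spoke2",-156,.035,.26,5),("fixed",84,.0625,.258,4)):
        p=proj(n,a,rad,z);g=(proj(n,a-1,rad,z)-p)   # px per degree clockwise
        pts=p.astype(np.float32).reshape(1,1,2)
        q,st,e=cv2.calcOpticalFlowPyrLK(cv2.convertScaleAbs(A),cv2.convertScaleAbs(B),pts,None,winSize=(2*h+1,2*h+1),maxLevel=0)
        d=(q-pts)[0,0];print(n,nm,p.round(1),"shift",d.round(2),"px/deg",g.round(3),"deg cw",round(float(d@g/(g@g)),1),st.ravel())
```

```text
scene handle [314.1 193. ] shift [0.   0.39] px/deg [ 0.011 -0.26 ] deg cw -1.5 [1]
scene spoke1 [337.2 206. ] shift [ 0.23 -0.18] px/deg [-0.173  0.082] deg cw -1.5 [1]
scene spoke2 [337.3 189.4] shift [-0.38 -0.04] px/deg [0.168 0.086] deg cw -1.9 [1]
scene fixed [341.7 213.1] shift [ 0.43 -0.17] px/deg [-0.311  0.148] deg cw -1.3 [1]
side handle [325.8 159.1] shift [-0.05 -0.16] px/deg [0.021 0.146] deg cw -1.1 [1]
side spoke1 [300.8 163.2] shift [-0.2   0.06] px/deg [ 0.179 -0.053] deg cw -1.1 [1]
side spoke2 [301.2 172.9] shift [0.16 0.15] px/deg [-0.19  -0.045] deg cw -0.9 [1]
side fixed [296.2 160.4] shift [-0.46  0.19] px/deg [ 0.316 -0.092] deg cw -1.5 [1]
```

The wheel is short by 1.0–1.9° in all eight readings (about 0.024 rad), less than I could reliably correct by pushing, so I leave it. Now to the lever, going in from the front.

```bash
python3 -m pendant '[[[-1,17,-54,-8,0],[-1,17,-54,0,0],[-1,17,-54,0,0],[-1,17,-54,0,0],[-1,17,-54,0,0],[-1,17,-54,0,0],[-1,17,-54,0,0],[-1,17,-54,0,0],[-1,0,0,0,0],[-1,0,0,0,0]]]'
```

```text
time_s: 15.08
tcp_pos: [0.454, -0.1323, 0.4097]
tool_rot: [-0.044, -3.125, 0.07]
force: [-0.0, -0.6, 0.4]
grip_width: 0.002
```

```bash
python3 -m pendant '[[[-1,-1,12,35,0],[-1,-1,12,35,0],[-1,0,10,35,0],[-1,0,0,37,0],[-1,0,0,0,0],[-1,0,0,0,0]]]'; python3 -c "
from h import *
from scipy.spatial.transform import Rotation as R
s=r.read_state();print(s['tcp_pos'],R.from_rotvec(s['tool_rot']).as_matrix().round(3))"
```

```text
time_s: 15.82
tcp_pos: [0.4571, -0.1004, 0.2655]
tool_rot: [-0.033, -3.132, 0.076]
force: [-0.3, 0.6, 0.5]
grip_width: 0.009
[ 0.45707105 -0.10044596  0.26551873] [[-1.     0.021 -0.009]
 [ 0.021  0.999 -0.048]
 [ 0.008 -0.049 -0.999]]
```

```bash
python3 -m pendant '[[[-1,-10,0.5,0,0],[-1,-10,0.5,0,0],[-1,-10,0.5,0,0],[-1,-10,0.5,0,0],[-1,-10,0.5,0,0],[-1,-10,0.5,0,0],[-1,-10,0.5,0,0],[-1,-10,0.5,0,0],[-1,-10,0.5,0,0],[-1,0,0,0,0]]]'
```

```text
time_s: 17.08
tcp_pos: [0.5536, -0.1011, 0.2679]
tool_rot: [-0.031, -3.131, 0.09]
force: [-0.8, -0.8, -0.2]
grip_width: 0.007
```

```bash
python3 -m pendant '[[[-1,-7,2,2,0],[-1,-7,2,1,0],[-1,-4,1,0,0],[-1,0,0,0,0]]]'; python3 -m pendant '[[[-1,-4,0,0,0],[-1,-4,0,0,0]]]'; python3 -m pendant '[[[-1,-5,0,0,0],[-1,-4,0,0,0]]]'
```

```text
time_s: 17.58
tcp_pos: [0.5718, -0.095, 0.2643]
tool_rot: [-0.031, -3.129, 0.087]
force: [-1.7, -0.1, 1.5]
grip_width: 0.008
time_s: 17.82
tcp_pos: [0.5736, -0.0946, 0.264]
tool_rot: [-0.029, -3.113, 0.085]
force: [-12.0, -0.0, 10.6]
grip_width: 0.007
time_s: 18.08
tcp_pos: [0.5737, -0.0947, 0.2643]
tool_rot: [-0.027, -3.091, 0.085]
force: [-11.3, 1.0, 7.7]
grip_width: 0.0
```

At the stop (12 N, x=.5737 against .574 predicted). Back off to the front, rise, go clear, and check.

```bash
python3 -m pendant '[[[-1,25,-2,0,0],[-1,10,-5,-15,0],[-1,0,-10,-50,0],[-1,0,-10,-50,0],[-1,0,-50,-30,0],[-1,0,-60,0,0],[-1,0,-60,0,0],[-1,0,-60,0,0],[-1,0,-60,0,0],[-1,0,0,0,0]]]'
python3 - <<'E'
from h import *
for n in("side","scene"): cv2.imwrite(f"pics/{n}9.png",r.grab_frame(n)[:,:,::-1])
im=[cv2.imread(f"pics/{f}.png") for f in("scene0","scene9","side0","side9")]
for a,b in((im[0],im[1]),(im[2],im[3])):
    p=np.float32([[[293,176.3]],[[314.1,193]]]) if a is im[0] else np.float32([[[354.9,181.9]],[[325.8,159.1]]])
    q,st,e=cv2.calcOpticalFlowPyrLK(cv2.cvtColor(a,6),cv2.cvtColor(b,6),p,None,winSize=(15,15),maxLevel=0);print("ball,handle shift",(q-p)[:,0].round(2).tolist(),st.ravel())
z=lambda i,y,x:i[y:y+240,x:x+380]
cv2.imwrite("pics/b9.png",np.hstack([z(im[1],80,200),z(im[3],120,200)]))
E
```

```text
time_s: 19.32
tcp_pos: [0.5502, -0.4199, 0.4512]
tool_rot: [-0.028, -3.131, 0.128]
force: [0.6, 1.7, -0.1]
grip_width: 0.007
ball,handle shift [[-0.05000000074505806, -0.41999998688697815], [-0.6499999761581421, 0.25999999046325684]] [1 1]
ball,handle shift [[0.009999999776482582, -0.009999999776482582], [0.05000000074505806, -0.3400000035762787]] [1 1]
```

View pics/b9.png

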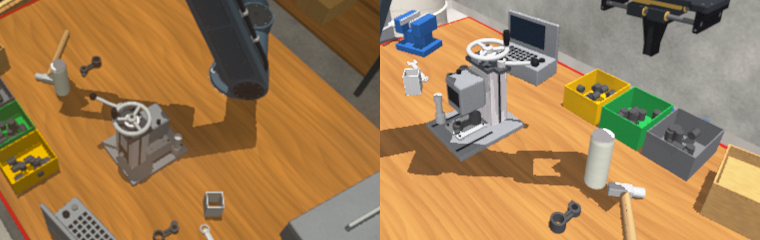

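The lever is back at its clamped place and the handle where it was. Castings, gauge, can, hammer and the rest stand unmoved, and the arm is clear. Handing in.

```bash
python3 -m pendant '[[[-1,0,0,0,0],[-1,0,0,0,0]]]'; python3 -c "
from cell import r
print(r.sign_off())"
```

```text
time_s: 19.68
tcp_pos: [0.5517, -0.4131, 0.453]
tool_rot: [-0.017, -3.133, 0.125]
force: [0.0, -0.6, 0.3]
grip_width: 0.004
the job is handed in; nothing more can be done
None
```

The job is done and handed in at 19.7 s: I released the clamp, turned the wheel one full turn clockwise and clamped it again. I only pushed with closed fingers, and the arm finished clear of the machine.

- **Clamp release:** the lever went to its stop at about 13 N, with the finger at x = 0.523 where 0.524 was predicted.
- **Wheel:** before re-clamping, eight image-shift readings put the handle 1.0–1.9° short of its start (about 0.024 rad). I left that, as it was about as fine as I could push.
- **Clamp back:** the lever reached its stop at about 12 N, with the finger at x = 0.5737 where 0.574 was predicted. In the side view the ball is back to within 0.02 px.
- **Where the last checks disagreed:** the scene view showed 0.4 px of ball shift. The final handle readings were noisier, at 0.3–0.7 px; the side view would mean about 2° short. The arm's shadow lay differently across that area, which may explain both.
- **Other items:** the other items that I could see in the last pictures looked unmoved by eye; I did not measure them or the stylus height.

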